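Stack the lantern painter's colour dishes

ROBOT

A 6-joint arm with a two-finger parallel gripper is mounted at the origin on the work surface. World frame = base frame: x ahead of the robot, y to its left, z up, the work surface at z = 0. Lengths are in m, angles in rad, forces in N, time in s.
With the tool pointing down it reaches from about 0.35 to 0.775 m from the base axis. Payload 7.3 kg.
Tool frame: the origin (TCP) lies where the fingers leave the gripper's body, on its centre line; the fingertips stand 66 mm ahead of it and the grasp point (between the pads) lies 47 mm ahead of it (robot.tips_ahead is the distance from the TCP to the fingertips, in m); z points along the fingers, y is the line along which they close (so a half turn about z gives the same grasp; the last joint's range is limited). The gripper opens to 92 mm and grips with 3 to 60 N. Pads are 19 mm wide; open, the fingers measure 130 mm over their backs; the gripper's body (75 mm by 190 mm) begins 47 mm behind the grasp point.
Start: joints at [-1.477, 0.342, 1.524, -0, 1.275, -0.146], TCP at [0.125, -0.51, 0.292] pointing down, gripper open.
Joint ranges: [-2.53, 2.53], [-0.77, 2.02], [0.04, 2.7], [-1, 4.14], [0.28, 2.66], [-3.11, 3.11]. Speed limits (rad/s): [2.57, 2.57, 3.14, 3.14, 3.14, 3.14].

INTERFACE

Orientations are given as [roll, pitch, yaw] about the fixed x, y, z axes, in that order (R = Rz(yaw) Ry(pitch) Rx(roll)).
In Python, from cell import robot gives the robot as it stands.
- The arm moves only by the shell command python3 -m inch 'ROWS' [FORCE]. ROWS is a JSON object of lists of equal length, an entry for each row: "travel": the shift along the tool's x, y, z in mm, a list of three; "turn": the turn about the tool's z in units of 5 degrees (1.0 is 5 degrees); "claw": the closure, from -1 (fully open) to 1 (shut). A call has 1 to 12 rows; each row is the pose to reach, as a shift and turn from the pose commanded when the call began, along the tool's axes at that moment; what a row does not reach only later rows make up. A row lasts 1/10 s, in which the tool goes at most 50 mm and 8.59 degrees, less where a joint would pass 70% of its speed; a pose out of reach is approached as far as the arm can. A call with a gripper value outside its range is refused whole. The fingers move at their own pace and stop on an object; FORCE is the grip in N (left out, the last holds). Time passes only in rows, so rows that repeat a pose let the fingers close. It gives the time, the measured TCP pose, the force, the opening and the grip force at its end, in the units of the state.
- robot.observe(): the state, without advancing time (a new reading comes with each control period).
- robot.read_camera(name): name is "scene" or "top"; returns a dict with "pixels" (384x512x3 uint8, red, green, blue), "fx", "fy", "cx", "cy" (pixels), "k1" (the pictures are not rectified: a ray, as slopes to the right and down, at radius r is drawn at 1 + k1 r^2 times it, then the intrinsics apply), "cam_to_world" (4x4, takes a point from camera to world coordinates). Camera axes: x right, y down, z forward; pixel columns grow to the right and rows downward; lengths in m; the calibration is good to about 2 mm. A picture is of the moment at which its call begins. There is no depth.
- robot.hand_in(): hands the job in; it is judged then, once.
The state is a dict: "time": time; "qpos": joint angles; "qvel": joint speeds; "joint_efforts": joint torques, N m; "tool_pos": TCP position; "tool_rot": TCP orientation; "contact_force": force on the tool from outside, world axes, zero at the start; "torque": the same for the moment, N m; "opening": finger opening in m; "grip_force": force on a finger pad.
Only numpy, scipy, OpenCV 4.12 (cv2) and the standard library are available. Lean on these libraries where they do the work, as an engineer would, in place of code of your own. Each camera call takes 0.05 s, during which the arm holds its last target. There are 200 camera calls.

TASK

Put the lantern painter's colours away: stack the dishes in the middle of the round black tray, blue at the bottom, green on it, yellow on that, each seated fully down in the one below, and close the stack with the knobbed lid. The red dish is still needed, so stand it by itself in the middle of the square cork mat. Keep the dishes and the lid upright, and leave the water cup, the ink jar and the ink stone where they are.

Things in the scene. Friction and masses are not known exactly. Their poses are not given: they have to be found in the camera images.
- blue_center (a point): Centre (15 mm above the underside) of the loose white porcelain dish with blue floor and outer band. Round, z up, 60 mm wide, 30 mm high, 0.13 kg. Foot below: 44 mm wide, 6 mm high; straight side above it 24 mm high. Mouth 52 mm wide, 14 mm deep: the foot of a dish or lid drops in with 4 mm play and its shoulder rests on the rim; a seated dish's centre is 24 mm above the one below.
- green_center (a point): Centre (15 mm above the underside) of the loose white porcelain dish with green floor and outer band. Round, z up, 60 mm wide, 30 mm high, 0.13 kg. Foot below: 44 mm wide, 6 mm high; straight side above it 24 mm high. Mouth 52 mm wide, 14 mm deep: the foot of a dish or lid drops in with 4 mm play and its shoulder rests on the rim; a seated dish's centre is 24 mm above the one below.
- yellow_center (a point): Centre (15 mm above the underside) of the loose white porcelain dish with yellow floor and outer band. Round, z up, 60 mm wide, 30 mm high, 0.13 kg. Foot below: 44 mm wide, 6 mm high; straight side above it 24 mm high. Mouth 52 mm wide, 14 mm deep: the foot of a dish or lid drops in with 4 mm play and its shoulder rests on the rim; a seated dish's centre is 24 mm above the one below.
- red_center (a point): Centre (15 mm above the underside) of the loose white porcelain dish with red floor and outer band. Round, z up, 60 mm wide, 30 mm high, 0.13 kg. Foot below: 44 mm wide, 6 mm high; straight side above it 24 mm high. Mouth 52 mm wide, 14 mm deep: the foot of a dish or lid drops in with 4 mm play and its shoulder rests on the rim; a seated dish's centre is 24 mm above the one below.
- lid_knob (a point): Centre of the knob of the loose porcelain lid, 23 mm above its underside. White disc 60 mm wide, 8 mm thick; below it a foot 44 mm wide and 5 mm high; on top an upright dark grey knob 20 mm wide, 20 mm high; 33 mm high in all, 0.09 kg, lying foot down, z up. Seated on a dish, its knob centre is 33 mm above that dish's centre.
- tray_top (a point): Centre of the top face of the round black lacquered tray, a flat disc 90 mm in diameter and 10 mm thick with no rim, fixed to the table. z up.
- mat_top (a point): Centre of the top face of the square brown cork mat, 90 x 90 x 6 mm, fixed to the table. x and y along its sides, z up.
- water_center (a point): Centre of the green water cup, loose, open on top, 66 mm in diameter and 65 mm high (point half-way up). Not to be moved.
- ink_center (a point): Centre of the amber ink jar with a black cap, loose, 44 mm in diameter and 60 mm high (point half-way up). Not to be moved.
- stone_center (a point): Centre of the dark grey ink stone, a loose flat block 70 x 45 x 16 mm (x, y, z). Not to be moved.

How it is judged:
By the outcome, as a careful person would: the job done as asked, in the order asked, and still so for the second after the job is handed in, with the robot touching nothing.
It also fails if it takes over 136 s, if anything falls off the work surface, if the arm or the gripper's body presses on something with over 40 N, if the wrist force passes 120 N, or if a joint passes its speed limit or range.

## Working session

There is one attempt and no reset: what is moved stays moved. The work goes in short steps, Python scripts to look and compute and a shell command to move; the robot and the scene stay as the last step left them, time stands still between calls to the robot, and variables do not carry over. Pictures are saved under pics/ and viewed, at most 14 in all, crops included, and the job is handed in when it is done.

```bash
mkdir -p pics; ls
python3 - <<'E'
from cell import robot
import cv2
for n in("scene","top"):
    c=robot.read_camera(n); cv2.imwrite(f"pics/{n}0.png",c["pixels"][...,::-1])
    print(n,c["fx"],c["fy"],c["cx"],c["cy"],c["k1"]);print(c["cam_to_world"])
print(robot.observe())
E
```

```text
pics
scene 380.63053411322267 380.63053411322267 252.6900848859749 190.3184852659799 -0.07944428640514942
[[-0.75704538  0.54188721 -0.3650213   0.87446334]
 [ 0.65328866  0.6361974  -0.41044708  0.38990292]
 [ 0.00980958 -0.54919134 -0.83563906  0.8390509 ]
 [ 0.          0.          0.          1.        ]]
top 423.2837788426613 423.2837788426613 248.4175935430177 195.68025399334948 -0.05583767222134767
[[ 4.02964606e-03 -9.95005229e-01  9.97414462e-02  4.38450477e-01]
 [-9.99517394e-01 -9.35398960e-04  3.10500257e-02 -1.93616933e-02]
 [-3.08016399e-02 -9.98184310e-02 -9.94528803e-01  1.04471988e+00]
 [ 0.00000000e+00  0.00000000e+00  0.00000000e+00  1.00000000e+00]]
{'time': 0.1, 'qpos': array([-1.47702086e+00,  3.42637063e-01,  1.52489768e+00, -5.32220627e-05,
        1.27540766e+00, -1.46017382e-01]), 'qvel': array([ 0.00075249, -0.00128098, -0.00342107,  0.0015177 ,  0.00046406,
        0.00118595]), 'joint_efforts': array([ 2.56680767e-03, -4.32004738e+01, -2.44695085e+01,  7.21257878e-02,
        5.25618391e-02, -4.94623760e-05]), 'tool_pos': array([ 0.1246629 , -0.50970739,  0.29163101]), 'tool_rot': array([-3.14024986e+00, -1.46032600e-04,  2.39808283e-01]), 'contact_force': array([-0.01472166, -0.5286384 , -0.04474762]), 'torque': array([-0.00359098, -0.01687149, -0.04042165]), 'grip_force': 0.0, 'opening': 0.09190056444199401}
```

View pics/top0.png

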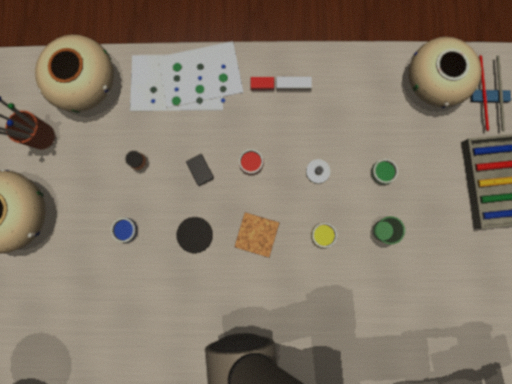

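View pics/scene0.png

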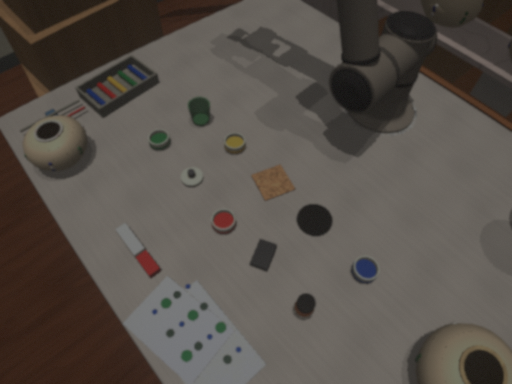

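The top view shows blue at (123,230), tray (195,235), mat (257,234), yellow (323,235) and the water cup (388,230). Further out are green (385,171), lid (318,171), red (251,161), stone (200,169) and ink (137,160). The scene view has the same items: blue (365,268), tray (314,219), mat (273,182), yellow (235,143), green (159,140), lid (192,176), red (223,220). Next I'll enlarge the crops to choose the masks.

```bash
cat > h.py <<'E'
import numpy as np, cv2
T={"blue":(123,230),"tray":(195,235),"mat":(257,234),"yellow":(323,235),"green":(385,171),"lid":(318,171),"red":(251,161)}
S={"blue":(365,268),"tray":(314,219),"mat":(273,182),"yellow":(235,143),"green":(159,140),"lid":(192,176),"red":(223,220)}
def ray(c,uv):
    K=np.array([[c["fx"],0,c["cx"]],[0,c["fy"],c["cy"]],[0,0,1]])
    p=cv2.undistortPoints(np.array([[uv]],float),K,np.array([c["k1"],0,0,0,0.]))[0,0]
    M=c["cam_to_world"]; return M[:3,3],M[:3,:3]@np.array([p[0],p[1],1])
def plane(c,uv,z):
    o,d=ray(c,uv); return o+d*(z-o[2])/d[2]
def pix(c,P):
    M=c["cam_to_world"];q=M[:3,:3].T@(np.array(P)-M[:3,3]);x,y=q[:2]/q[2];f=1+c["k1"]*(x*x+y*y)
    return c["fx"]*x*f+c["cx"],c["fy"]*y*f+c["cy"]
def tri(c1,u1,c2,u2):
    o1,d1=ray(c1,u1);o2,d2=ray(c2,u2)
    s=np.linalg.lstsq(np.c_[d1,-d2],o2-o1,rcond=None)[0]; return (o1+s[0]*d1+o2+s[1]*d2)/2
def crop(im,u,v,h,k):
    return cv2.resize(im[v-h:v+h,u-h:u+h],None,fx=k,fy=k,interpolation=cv2.INTER_NEAREST)
E
python3 - <<'E'
from h import *
t=cv2.imread("pics/top0.png");s=cv2.imread("pics/scene0.png")
r=[np.hstack([crop(im,*P[n],20,5) for n in("blue","green","lid","red")]) for im,P in((t,T),(s,S))]
cv2.imwrite("pics/m.png",np.vstack(r))
for im,P in((t,T),(s,S)):
    h=cv2.cvtColor(im,cv2.COLOR_BGR2HSV)
    for n,(u,v) in P.items(): print(n,[h[v+d,u].tolist() for d in(-14,-11,-8,-4,0,4,8,11,14)])
E
```

```text
blue [[20, 42, 150], [112, 24, 119], [113, 164, 132], [113, 176, 129], [112, 171, 131], [113, 167, 131], [114, 162, 132], [30, 13, 133], [19, 42, 146]]
tray [[18, 53, 48], [23, 48, 48], [0, 24, 43], [13, 51, 45], [17, 49, 47], [19, 45, 45], [24, 59, 43], [21, 43, 42], [15, 32, 48]]
mat [[17, 139, 173], [15, 147, 160], [15, 148, 169], [16, 144, 173], [15, 147, 165], [15, 145, 165], [15, 147, 165], [15, 143, 173], [15, 148, 160]]
yellow [[19, 49, 150], [25, 82, 158], [29, 172, 176], [29, 173, 174], [30, 172, 175], [29, 172, 176], [29, 172, 178], [26, 54, 161], [18, 45, 147]]
green [[18, 40, 161], [41, 32, 134], [64, 141, 110], [64, 138, 111], [64, 141, 112], [65, 139, 114], [64, 136, 116], [41, 36, 135], [17, 49, 109]]
lid [[18, 41, 160], [24, 7, 174], [45, 6, 179], [30, 17, 90], [20, 19, 82], [25, 11, 141], [90, 3, 175], [30, 5, 159], [20, 43, 153]]
red [[17, 43, 160], [17, 35, 132], [2, 180, 170], [2, 184, 175], [1, 184, 172], [2, 183, 173], [2, 180, 174], [10, 48, 154], [15, 59, 112]]
blue [[19, 25, 110], [25, 18, 86], [114, 129, 83], [112, 151, 86], [113, 140, 89], [113, 142, 88], 
[... 170 characters left out ...]
]]
mat [[14, 108, 104], [14, 115, 113], [14, 115, 104], [14, 116, 110], [14, 114, 112], [15, 114, 112], [14, 112, 100], [15, 115, 113], [14, 105, 102]]
yellow [[18, 29, 107], [21, 25, 103], [20, 71, 75], [23, 147, 118], [24, 148, 117], [24, 93, 110], [20, 91, 67], [15, 39, 78], [18, 25, 104]]
green [[16, 27, 105], [20, 23, 99], [53, 48, 64], [65, 114, 74], [65, 110, 74], [48, 30, 84], [53, 50, 46], [19, 23, 88], [16, 26, 107]]
lid [[16, 26, 108], [18, 24, 108], [33, 22, 106], [0, 5, 55], [15, 24, 43], [33, 19, 120], [30, 17, 107], [17, 28, 83], [14, 26, 109]]
red [[16, 25, 111], [26, 18, 101], [3, 127, 92], [1, 168, 114], [1, 166, 115], [1, 162, 115], [4, 74, 113], [11, 53, 68], [8, 39, 79]]
```

View pics/m.png

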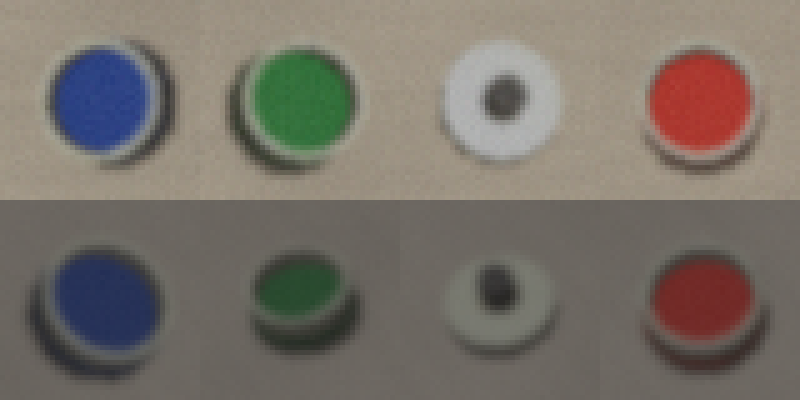

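The crops show clean coloured floors inside pale rims, so I'll take the visible floor centroid. Its edges mix floor and rim, so its ray should pass the axis at about 23 mm height. The lid shows a white disc with the dark knob in the middle.

```bash
cat >> h.py <<'E'
HUE={"blue":(112,8,90),"green":(64,10,75),"yellow":(27,6,115),"red":(2,4,110),"mat":(15,3,80)}
def blob(m,u,v,h):
    z=np.zeros_like(m);z[max(v-h,0):v+h,max(u-h,0):u+h]=m[max(v-h,0):v+h,max(u-h,0):u+h]
    n,l,st,c=cv2.connectedComponentsWithStats(z)
    i=1+np.argmax(st[1:,4]);M=cv2.moments((l==i).astype(np.uint8),True)
    return (M["m10"]/M["m00"],M["m01"]/M["m00"]),int(st[i,4]),(l==i).astype(np.uint8)
def find(im,n,u,v,h=22):
    hs=cv2.cvtColor(im,cv2.COLOR_BGR2HSV);g=hs[...,2]
    if n in HUE:
        a,w,s=HUE[n];m=(abs(hs[...,0].astype(int)-a)<=w)&(hs[...,1]>=s)
        if n=="mat": h=40
    elif n=="tray": m=g<60 ;h=30
    else: m=hs[...,1]<60; m=g<0.75*np.median(g[v-20:v+20,u-20:u+20]); h=9
    return blob(m.astype(np.uint8),u,v,h)
E
python3 - <<'E'
from h import *
from cell import robot
a=robot.read_camera("top");b=robot.read_camera("scene")
Z={"tray":.01,"mat":.006}
for n in T:
    ua,na,ma=find(a["pixels"][...,::-1].copy(),n,*T[n]);ub,nb,_=find(b["pixels"][...,::-1].copy(),n,*S[n])
    z=Z.get(n,.023)
    print(n,np.round(ua,1),na,np.round(ub,1),nb,"top",np.round(plane(a,ua,z)*1e3,1)[:2],"scene",np.round(plane(b,ub,z)*1e3,1)[:2],"tri",np.round(tri(a,ua,b,ub)*1e3,1))
    if n in("mat","tray"):
        c=max(cv2.findContours(ma,0,1)[0],key=len)
        r=cv2.boxPoints(cv2.minAreaRect(c));P=np.array([plane(a,q,z) for q in r]);print(np.linalg.norm(np.diff(P,axis=0),axis=1),np.degrees(np.arctan2(*(P[1]-P[0])[1::-1])))
E
```

```text
blue [122.8 229.6] 288 [365.6 268.1] 271 top [457.4 319.1] scene [460.4 318.2] tri [458.2 318.9  20.4]
tray [194.2 234.6] 936 [314.1 219.7] 850 top [446.2 145.3] scene [453.  148.2] tri [ 4.470e+02  1.461e+02 -2.000e-01]
[0.08312907 0.083785   0.08249764] -44.60791110174775
mat [256.5 234.4] 1368 [272.6 182. ] 899 top [447.4  -7.2] scene [453.1  -4.9] tri [448.3  -7.9  -2. ]
[0.09085005 0.0911216  0.09043   ] -16.415162709583804
yellow [324.  234.7] 325 [234.2 141.1] 132 top [ 447.  -169.1] scene [ 449.6 -169.8] tri [ 447.8 -170.2   21.1]
green [385.  170.8] 293 [158.2 137.5] 109 top [ 602.1 -319.5] scene [ 604.8 -320.1] tri [ 603.4 -321.    20.8]
lid [318.5 170.2] 56 [191.  173.3] 52 top [ 603.3 -157.9] scene [ 607.1 -157.4] tri [ 604.9 -159.3   18.7]
red [250.6 161. ] 310 [223.1 219.5] 240 top [626.2   7.6] scene [628.9   6.8] tri [627.5   6.8  21. ]
```

The two views agree to about 3 mm and the heights come out at about 21 mm, as expected. Tray and mat agree within 7 mm, and I'll use the top view for those. First I turn the tool to yaw 0, then go towards blue.

```bash
python3 -m inch '{"travel":[[0,0,0],[0,0,0],[0,0,0]],"turn":[1.4,2.75,2.75],"claw":[-1,-1,-1]}' 20
python3 -m inch '{"travel":[[20,-15,0],[50,-40,0],[85,-68,0],[120,-96,0],[155,-124,0],[190,-152,0],[225,-180,0],[260,-208,0],[295,-236,0],[320,-256,0],[333,-260,0],[333,-260,0]],"turn":[0,0,0,0,0,0,0,0,0,0,0,0],"claw":[-1,-1,-1,-1,-1,-1,-1,-1,-1,-1,-1,-1]}'
```

```text
time: 0.5
tool_pos: [0.1247, -0.5099, 0.2921]
tool_rot: [-3.141, 0.0, -0.001]
contact_force: [-0.1, -1.1, -0.3]
opening: 0.0919
grip_force: 0.0
time: 1.7
tool_pos: [0.4588, -0.2497, 0.292]
tool_rot: [3.141, -0.0, 0.004]
contact_force: [0.1, -0.9, -0.0]
opening: 0.0917
grip_force: 0.0
```

```bash
python3 -m inch '{"travel":[[0,-30,0],[0,-78,0],[0,-126,0],[0,-174,0],[0,-222,0],[0,-270,0],[0,-318,0],[0,-366,0],[0,-414,0],[0,-462,0],[0,-510,0],[0,-540,0]],"turn":[0,0,0,0,0,0,0,0,0,0,0,0],"claw":[-1,-1,-1,-1,-1,-1,-1,-1,-1,-1,-1,-1]}'
python3 -m inch '{"travel":[[0,-20,20],[0,-29,50],[0,-29,80],[0,-29,110],[0,-29,140],[0,-29,152],[0,-29,152],[0,-29,152]],"turn":[0,0,0,0,0,0,0,0],"claw":[-1,-1,-1,-1,-1,-1,-1,-1]}'
python3 - <<'E'
from h import *
from cell import robot
for n in("top","scene"):
    a=robot.read_camera(n);cv2.imwrite(f"pics/b{n}.png",a["pixels"][...,::-1])
t=cv2.imread("pics/btop.png");s=cv2.imread("pics/bscene.png")
cv2.imwrite("pics/b.png",np.hstack([crop(t,123,225,65,3),crop(s,365,255,65,3)]))
E
```

```text
time: 2.9
tool_pos: [0.458, 0.2911, 0.2921]
tool_rot: [3.141, -0.0, 0.001]
contact_force: [0.8, 0.3, -0.2]
opening: 0.092
grip_force: 0.0
time: 3.7
tool_pos: [0.4588, 0.3185, 0.1413]
tool_rot: [-3.141, -0.001, -0.001]
contact_force: [0.4, 1.1, -0.1]
opening: 0.0921
grip_force: 0.0
```

View pics/b.png

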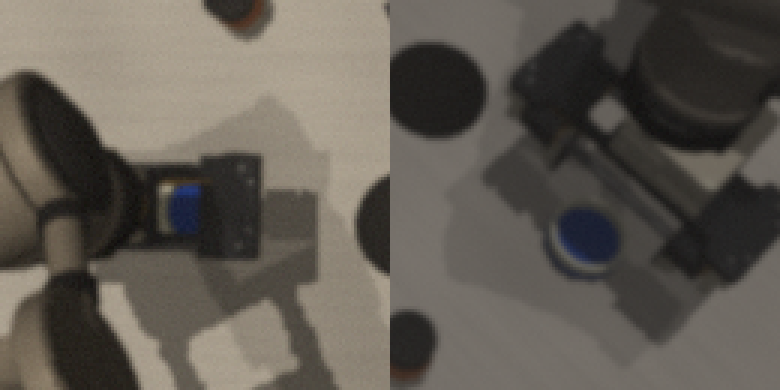

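The top crop shows the blue dish between the fingers, and in the scene crop it sits below them, midway between the two, so alignment is good. Descend and grip.

```bash
python3 -m inch '{"travel":[[0,0,20],[0,0,40],[0,0,55],[0,0,64],[0,0,67.5],[0,0,67.5],[0,0,67.5]],"turn":[0,0,0,0,0,0,0],"claw":[-1,-1,-1,-1,-1,-1,-1]}' 20
python3 -m inch '{"travel":[[0,0,0],[0,0,0],[0,0,0],[0,0,0],[0,0,0],[0,0,0],[0,0,0],[0,0,0]],"turn":[0,0,0,0,0,0,0,0],"claw":[0,0.2,0.4,0.6,0.8,1,1,1]}' 20
```

```text
time: 4.5
tool_pos: [0.4584, 0.3192, 0.0736]
tool_rot: [-3.141, -0.001, -0.0]
contact_force: [-0.1, 0.7, 0.5]
opening: 0.0919
grip_force: 0.0
time: 5.3
tool_pos: [0.4579, 0.3189, 0.0727]
tool_rot: [3.142, -0.0, -0.0]
contact_force: [-0.4, -0.4, 2.1]
opening: 0.06
grip_force: 20.0
```

```bash
python3 -m inch '{"travel":[[0,0,-10],[0,0,-30],[0,0,-50],[0,5,-60],[-2,25,-60],[-4,55,-60],[-6,90,-60],[-8,125,-60],[-10,155,-60],[-10,170,-60],[-10,173,-60],[-10,173,-60]],"turn":[0,0,0,0,0,0,0,0,0,0,0,0],"claw":[1,1,1,1,1,1,1,1,1,1,1,1]}'
python3 -m inch '{"travel":[[0,0,0],[0,0,15],[0,0,30],[0,0,40],[0,0,45],[0,0,45]],"turn":[0,0,0,0,0,0],"claw":[1,1,1,1,1,1]}'
python3 - <<'E'
from h import *
from cell import robot
a=robot.read_camera("top");b=robot.read_camera("scene")
im=[c["pixels"][...,::-1].copy() for c in(a,b)]
cv2.imwrite("pics/c.png",np.hstack([crop(im[0],195,235,50,4),crop(im[1],314,215,50,4)]))
E
```

```text
time: 6.5
tool_pos: [0.4479, 0.1457, 0.1328]
tool_rot: [-3.142, -0.0, -0.001]
contact_force: [-0.5, 1.1, -1.6]
opening: 0.0601
grip_force: 20.0
time: 7.1
tool_pos: [0.4475, 0.1463, 0.0871]
tool_rot: [3.141, 0.001, 0.001]
contact_force: [-0.1, 0.5, -1.5]
opening: 0.0601
grip_force: 20.0
```

View pics/c.png

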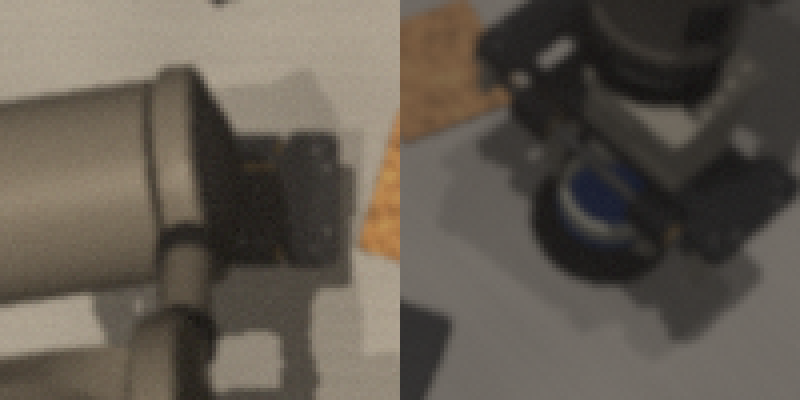

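The scene crop shows the blue dish held over the black tray, roughly centred. The arm hides it in the top view. Lower the last 4 mm, release, and lift.

```bash
python3 -m inch '{"travel":[[0,0,2],[0,0,4],[0,0,4.5],[0,0,4.5]],"turn":[0,0,0,0],"claw":[1,1,1,1]}'
python3 -m inch '{"travel":[[0,0,0],[0,0,0],[0,0,0],[0,0,0],[0,0,-5],[0,0,-20],[0,0,-50],[0,0,-90],[0,0,-130],[0,0,-170]],"turn":[0,0,0,0,0,0,0,0,0,0],"claw":[0.2,-0.2,-0.6,-1,-1,-1,-1,-1,-1,-1]}'
python3 -m inch '{"travel":[[5,20,0],[15,60,0],[27,105,0],[39,150,0],[51,195,0],[63,240,0],[75,285,0],[88,330,0],[100,370,0],[115,410,0],[135,440,0],[150,460,0]],"turn":[0,0,0,0,0,0,0,0,0,0,0,0],"claw":[-1,-1,-1,-1,-1,-1,-1,-1,-1,-1,-1,-1]}'
python3 - <<'E'
from h import *
from cell import robot
a=robot.read_camera("top");b=robot.read_camera("scene")
im=[c["pixels"][...,::-1].copy() for c in(a,b)]
for n,t,s in(("blue",T["tray"],S["tray"]),("tray",T["tray"],S["tray"])):
    ua,na,_=find(im[0],n,*t);ub,nb,_=find(im[1],n,*s);z=.033 if n=="blue" else .01
    print(n,np.round(ua,1),na,plane(a,ua,z)*1e3,plane(b,ub,z)*1e3,nb,tri(a,ua,b,ub)*1e3)
cv2.imwrite("pics/d.png",np.hstack([crop(im[0],195,235,25,8),crop(im[1],314,215,25,8)]))
E
```

```text
time: 7.6
tool_pos: [0.4478, 0.1459, 0.0832]
tool_rot: [3.142, -0.0, -0.0]
contact_force: [0.0, 0.6, -1.2]
opening: 0.0603
grip_force: 20.0
time: 8.6
tool_pos: [0.4475, 0.1459, 0.2553]
tool_rot: [3.142, -0.0, -0.0]
contact_force: [0.7, 0.9, -0.8]
opening: 0.0922
grip_force: 0.0
time: 9.8
tool_pos: [0.598, -0.3166, 0.2533]
tool_rot: [3.141, -0.0, -0.002]
contact_force: [-0.2, -0.4, -0.1]
opening: 0.0917
grip_force: 0.0
blue [192.3 234.1] 310 [447.25905145 146.29811467  33.        ] [449.92766431 145.35176056  33.        ] 208 [448.07403048 145.6618128   31.14278642]
tray [199.5 237. ] 253 [440.46271803 132.30924344  10.        ] [466.41785603 156.89650713  10.        ] 420 [440.04980322 140.9426297  -44.71604121]
```

View pics/d.png

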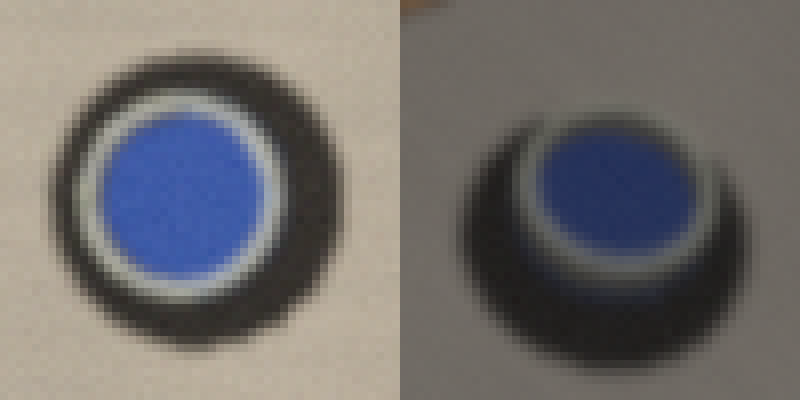

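Blue sits upright at (447.3, 146.3) in the top view. The tray was at (446.2, 145.3), so it is centred within 1.5 mm. Now green.

```bash
python3 -m inch '{"travel":[[3,2,20],[5,3.5,50],[5,3.5,80],[5,3.5,110],[5,3.5,140],[5,3.5,165],[5,3.5,175],[5,3.5,179],[5,3.5,179]],"turn":[0,0,0,0,0,0,0,0,0],"claw":[-1,-1,-1,-1,-1,-1,-1,-1,-1]}' 20
python3 -m inch '{"travel":[[0,0,0],[0,0,0],[0,0,0],[0,0,0],[0,0,0],[0,0,0],[0,0,0],[0,0,0]],"turn":[0,0,0,0,0,0,0,0],"claw":[0,0.2,0.4,0.6,0.8,1,1,1]}' 20
```

```text
time: 10.8
tool_pos: [0.603, -0.3174, 0.075]
tool_rot: [3.141, -0.001, 0.0]
contact_force: [0.3, 0.5, -1.0]
opening: 0.0917
grip_force: 0.0
time: 11.6
tool_pos: [0.6029, -0.3179, 0.0747]
tool_rot: [3.141, -0.001, -0.0]
contact_force: [0.4, -0.8, 4.6]
opening: 0.0596
grip_force: 20.0
```

```bash
python3 -m inch '{"travel":[[0,0,-10],[0,0,-35],[0,0,-65],[0,0,-95],[-3,-10,-110],[-15,-35,-110],[-28,-75,-110],[-41,-115,-110],[-54,-155,-110],[-67,-195,-110],[-80,-235,-110],[-93,-275,-110]],"turn":[0,0,0,0,0,0,0,0,0,0,0,0],"claw":[1,1,1,1,1,1,1,1,1,1,1,1]}'
python3 -m inch '{"travel":[[-13,-38,0],[-26,-76,0],[-38,-112,0],[-50,-145,0],[-57,-170,0],[-61,-184,0],[-62,-189,0],[-62,-189,0],[-62,-189,0]],"turn":[0,0,0,0,0,0,0,0,0],"claw":[1,1,1,1,1,1,1,1,1]}'
```

```text
time: 12.8
tool_pos: [0.508, -0.0403, 0.1837]
tool_rot: [-3.141, 0.001, -0.0]
contact_force: [-0.7, 0.0, -1.5]
opening: 0.0596
grip_force: 20.0
time: 13.7
tool_pos: [0.4477, 0.146, 0.184]
tool_rot: [3.141, 0.0, -0.0]
contact_force: [-0.3, 0.2, -1.8]
opening: 0.0598
grip_force: 20.0
```

```bash
python3 -m inch '{"travel":[[0,0,15],[0,0,35],[0,0,52],[0,0,62],[0,0,67],[0,0,70],[0,0,72],[0,0,74],[0,0,75],[0,0,75]],"turn":[0,0,0,0,0,0,0,0,0,0],"claw":[1,1,1,1,1,1,1,1,1,1]}'
```

```text
time: 14.7
tool_pos: [0.4479, 0.1465, 0.1094]
tool_rot: [3.142, -0.0, -0.0]
contact_force: [-0.1, -0.3, -1.1]
opening: 0.0595
grip_force: 20.0
```

```bash
python3 -m inch '{"travel":[[0,0,0.5],[0,0,0.5],[0,0,0.5],[0,0,0.5],[0,0,0],[0,0,-10],[0,0,-30],[0,0,-60],[0,0,-100],[0,0,-145]],"turn":[0,0,0,0,0,0,0,0,0,0],"claw":[0.2,-0.2,-0.6,-1,-1,-1,-1,-1,-1,-1]}'
python3 -m inch '{"travel":[[0,25,0],[0,70,0],[0,115,0],[0,160,0],[0,205,0],[0,250,0],[0,285,0],[0,307,0],[0,315,0],[0,315,0]],"turn":[0,0,0,0,0,0,0,0,0,0],"claw":[-1,-1,-1,-1,-1,-1,-1,-1,-1,-1]}'
python3 - <<'E'
from h import *
from cell import robot
a=robot.read_camera("top");b=robot.read_camera("scene")
im=[c["pixels"][...,::-1].copy() for c in(a,b)]
ua,na,_=find(im[0],"green",190,234);ub,nb,_=find(im[1],"green",312,195,40);z=.057
print(np.round(ua,1),na,plane(a,ua,z)*1e3,plane(b,ub,z)*1e3,nb,tri(a,ua,b,ub)*1e3)
cv2.imwrite("pics/e.png",np.hstack([crop(im[0],193,235,25,8),crop(im[1],314,205,25,8)]))
E
```

```text
time: 15.7
tool_pos: [0.4472, 0.1463, 0.2558]
tool_rot: [3.141, 0.001, -0.0]
contact_force: [1.5, 0.2, 0.2]
opening: 0.0919
grip_force: 0.0
time: 16.7
tool_pos: [0.4476, -0.169, 0.2546]
tool_rot: [3.142, -0.0, -0.002]
contact_force: [-0.6, -0.6, -0.5]
opening: 0.0919
grip_force: 0.0
[190.4 234. ] 333 [447.24357242 146.83187917  57.        ] [450.04879921 145.93520478  57.        ] 207 [448.07474539 146.20479045  55.01417808]
```

View pics/e.png

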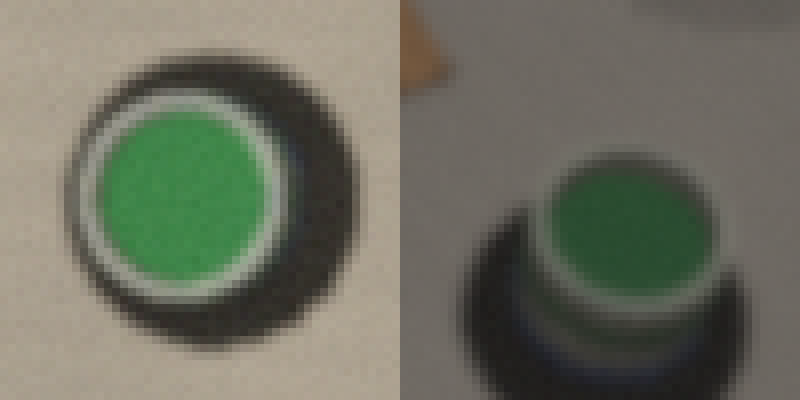

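Green is seated on blue: centre (447.2, 146.8), and it triangulates 23.9 mm above blue's reading. Now yellow.

```bash
python3 -m inch '{"travel":[[0,0,20],[0,0,50],[0,0,80],[0,0,110],[0,0,140],[0,0,165],[0,0,175],[0,0,180],[0,0,180]],"turn":[0,0,0,0,0,0,0,0,0],"claw":[-1,-1,-1,-1,-1,-1,-1,-1,-1]}' 20
python3 -m inch '{"travel":[[0,0,0],[0,0,0],[0,0,0],[0,0,0],[0,0,0],[0,0,0],[0,0,0],[0,0,0]],"turn":[0,0,0,0,0,0,0,0],"claw":[0,0.2,0.4,0.6,0.8,1,1,1]}' 20
python3 -m inch '{"travel":[[0,0,-10],[0,0,-35],[0,0,-65],[0,0,-95],[0,0,-125],[0,-10,-135],[0,-35,-135],[0,-70,-135],[0,-110,-135],[0,-150,-135],[0,-190,-135],[0,-225,-135]],"turn":[0,0,0,0,0,0,0,0,0,0,0,0],"claw":[1,1,1,1,1,1,1,1,1,1,1,1]}'
```

```text
time: 17.7
tool_pos: [0.4481, -0.1681, 0.0745]
tool_rot: [3.141, -0.0, 0.001]
contact_force: [0.6, 0.5, 0.1]
opening: 0.092
grip_force: 0.0
time: 18.5
tool_pos: [0.4479, -0.1687, 0.0746]
tool_rot: [3.141, -0.001, -0.0]
contact_force: [-0.9, 0.3, 5.5]
opening: 0.0595
grip_force: 20.0
time: 19.7
tool_pos: [0.4466, 0.0588, 0.2084]
tool_rot: [-3.141, 0.002, 0.0]
contact_force: [0.5, -0.6, -1.5]
opening: 0.0596
grip_force: 20.0
```

```bash
python3 -m inch '{"travel":[[0,-30,0],[0,-60,0],[0,-80,0],[0,-88,0],[0,-90,0],[0,-90,0],[0,-90,0],[0,-90,0]],"turn":[0,0,0,0,0,0,0,0],"claw":[1,1,1,1,1,1,1,1]}'
```

```text
time: 20.5
tool_pos: [0.4479, 0.1456, 0.2092]
tool_rot: [3.141, 0.0, -0.002]
contact_force: [-1.1, 0.0, -1.0]
opening: 0.0601
grip_force: 20.0
```

```bash
python3 -m inch '{"travel":[[0,-0.5,15],[0,-0.5,35],[0,-0.5,52],[0,-0.5,62],[0,-0.5,67],[0,-0.5,70],[0,-0.5,72],[0,-0.5,74],[0,-0.5,75.5],[0,-0.5,75.5],[0,-0.5,75.5]],"turn":[0,0,0,0,0,0,0,0,0,0,0],"claw":[1,1,1,1,1,1,1,1,1,1,1]}'
```

```text
time: 21.6
tool_pos: [0.4479, 0.147, 0.1338]
tool_rot: [3.142, -0.0, -0.0]
contact_force: [0.5, -0.3, -1.5]
opening: 0.0601
grip_force: 20.0
```

```bash
python3 -m inch '{"travel":[[0,0,0.5],[0,0,0.5],[0,0,0.5],[0,0,0.5],[0,0,0],[0,0,-10],[0,0,-30],[0,0,-60],[0,0,-95],[0,0,-125]],"turn":[0,0,0,0,0,0,0,0,0,0],"claw":[0.2,-0.2,-0.6,-1,-1,-1,-1,-1,-1,-1]}'
python3 -m inch '{"travel":[[10,20,0],[30,58,0],[50,96,0],[70,134,0],[90,172,0],[110,210,0],[128,245,0],[142,275,0],[152,297,0],[156,304,0],[156,304,0],[156,304,0]],"turn":[0,0,0,0,0,0,0,0,0,0,0,0],"claw":[-1,-1,-1,-1,-1,-1,-1,-1,-1,-1,-1,-1]}'
python3 - <<'E'
from h import *
from cell import robot
a=robot.read_camera("top");b=robot.read_camera("scene")
im=[c["pixels"][...,::-1].copy() for c in(a,b)]
ua,na,_=find(im[0],"yellow",188,234);ub,nb,_=find(im[1],"yellow",312,185,40);z=.081
print(np.round(ua,1),na,plane(a,ua,z)*1e3,plane(b,ub,z)*1e3,nb,tri(a,ua,b,ub)*1e3)
cv2.imwrite("pics/f.png",np.hstack([crop(im[0],193,235,25,8),crop(im[1],314,200,25,8)]))
E
```

```text
time: 22.6
tool_pos: [0.4478, 0.147, 0.2612]
tool_rot: [-3.141, -0.002, -0.0]
contact_force: [0.3, -0.0, 0.2]
opening: 0.0919
grip_force: 0.0
time: 23.8
tool_pos: [0.6034, -0.156, 0.2589]
tool_rot: [-3.141, 0.0, 0.0]
contact_force: [-0.6, 0.6, 0.1]
opening: 0.0919
grip_force: 0.0
[188.3 234.1] 358 [446.85811156 147.5614145   81.        ] [449.04702193 146.7794149   81.        ] 235 [447.52222414 147.03419149  79.57082164]
```

View pics/f.png

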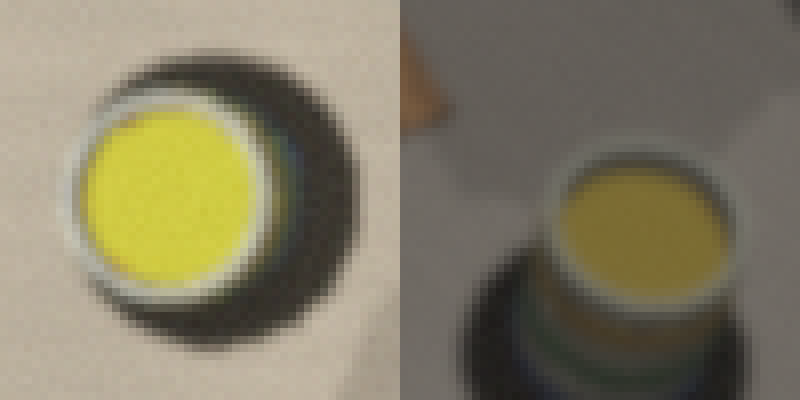

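Yellow is seated on green, centre (446.9, 147.6) in the top view, another 24.5 mm up. Now the lid, gripped by the knob with the fingertips just above the disc.

```bash
python3 -m inch '{"travel":[[0,2,20],[0.5,2,50],[0.5,2,80],[0.5,2,110],[0.5,2,140],[0.5,2,163],[0.5,2,173],[0.5,2,177],[0.5,2,177],[0.5,2,177]],"turn":[0,0,0,0,0,0,0,0,0,0],"claw":[-1,-1,-1,-1,-1,-1,-1,-1,-1,-1]}' 20
```

```text
time: 24.9
tool_pos: [0.605, -0.1592, 0.0831]
tool_rot: [3.141, -0.002, 0.0]
contact_force: [-0.6, 0.1, 0.5]
opening: 0.0918
grip_force: 0.0
```

```bash
python3 -m inch '{"travel":[[0,0,1.2],[0,0,1.2],[0,0,1.2],[0,0,1.2],[0,0,1.2],[0,0,1.2],[0,0,1.2],[0,0,1.2],[0,0,1.2],[0,0,1.2],[0,0,1.2],[0,0,1.2]],"turn":[0,0,0,0,0,0,0,0,0,0,0,0],"claw":[-0.6,-0.3,0,0.2,0.4,0.6,0.8,1,1,1,1,1]}' 25
```

```text
time: 26.1
tool_pos: [0.6043, -0.159, 0.0805]
tool_rot: [3.142, 0.0, -0.0]
contact_force: [-0.0, -0.4, -0.7]
opening: 0.0188
grip_force: 25.0
```

```bash
python3 -m inch '{"travel":[[0,0,-5],[0,0,-20],[0,0,-50],[0,0,-85],[0,0,-115],[0,0,-130],[0,0,-130],[0,0,-130]],"turn":[0,0,0,0,0,0,0,0],"claw":[1,1,1,1,1,1,1,1]}'
python3 - <<'E'
from h import *
from cell import robot
a=robot.read_camera("top");b=robot.read_camera("scene")
im=[c["pixels"][...,::-1].copy() for c in(a,b)]
o=[]
for c,i in((a,im[0]),(b,im[1])):
    u,v=map(int,pix(c,(.604,-.158,.15)));o.append(crop(i,u,v,40,5))
cv2.imwrite("pics/g.png",np.hstack(o))
E
```

```text
time: 26.9
tool_pos: [0.6041, -0.159, 0.2108]
tool_rot: [3.141, -0.0, -0.0]
contact_force: [0.8, 0.2, -1.6]
opening: 0.0191
grip_force: 25.0
```

View pics/g.png

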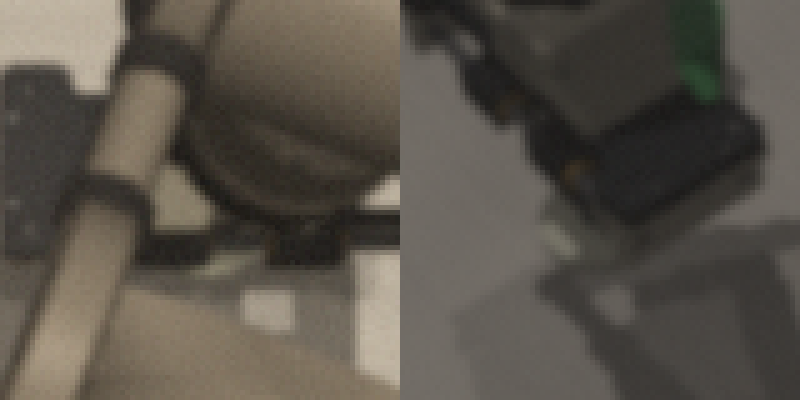

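Opening is 19 mm with 25 N of grip. The scene crop shows a sliver of the white disc under the fingers at about (560,240), so the lid is held. Carry it to the stack.

```bash
python3 -m inch '{"travel":[[-5,-10,0],[-20,-38,0],[-38,-73,0],[-56,-108,0],[-74,-143,0],[-92,-178,0],[-110,-213,0],[-127,-248,0],[-142,-278,0],[-152,-297,0],[-156.5,-305.5,0],[-156.5,-305.5,0]],"turn":[0,0,0,0,0,0,0,0,0,0,0,0],"claw":[1,1,1,1,1,1,1,1,1,1,1,1]}'
python3 -m inch '{"travel":[[0,0,0],[0,0,10],[0,0,22],[0,0,32],[0,0,36],[0,0,36],[0,0,36]],"turn":[0,0,0,0,0,0,0],"claw":[1,1,1,1,1,1,1]}'
python3 - <<'E'
from h import *
from cell import robot
b=robot.read_camera("scene");i=b["pixels"][...,::-1].copy()
u,v=map(int,pix(b,(.4475,.147,.08)));cv2.imwrite("pics/k.png",crop(i,u,v,35,8))
E
```

```text
time: 28.2
tool_pos: [0.447, 0.1473, 0.2101]
tool_rot: [3.141, 0.001, 0.002]
contact_force: [0.8, 0.2, -1.0]
opening: 0.0192
grip_force: 25.0
time: 28.9
tool_pos: [0.4481, 0.1463, 0.1745]
tool_rot: [3.142, -0.0, -0.001]
contact_force: [-0.2, 0.5, -0.8]
opening: 0.0189
grip_force: 25.0
```

View pics/k.png

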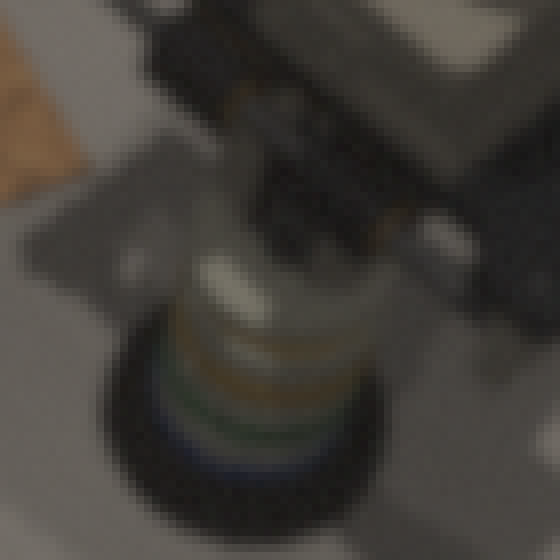

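The lid hangs straight over the stack at about (275,300), with yellow, green and blue bands below. Lower it in.

```bash
python3 -m inch '{"travel":[[0,0,2],[0,0,4],[0,0,6],[0,0,7.5],[0,0,9],[0,0,10],[0,0,10.5],[0,0,10.5],[0,0,10.5]],"turn":[0,0,0,0,0,0,0,0,0],"claw":[1,1,1,1,1,1,1,1,1]}'
```

```text
time: 29.85
tool_pos: [0.4479, 0.1464, 0.164]
tool_rot: [3.141, -0.0, -0.0]
contact_force: [-0.5, -0.2, -0.7]
opening: 0.0193
grip_force: 25.0
```

```bash
python3 -m inch '{"travel":[[0,0,0.3],[0,0,0.3],[0,0,0.3],[0,0,0.3],[0,0,-2],[0,0,-15],[0,0,-40],[0,0,-70],[0,0,-95],[0,0,-95]],"turn":[0,0,0,0,0,0,0,0,0,0],"claw":[0.2,-0.2,-0.6,-0.65,-0.65,-0.65,-0.65,-0.65,-0.65,-0.65]}' 20
python3 -m inch '{"travel":[[15,10,0],[45,33,0],[75,57,0],[105,80,0],[135,105,0],[160,125,0],[175,136,0],[179,139,0],[179,139,0],[179,139,0]],"turn":[0,0,0,0,0,0,0,0,0,0],"claw":[-0.65,-0.65,-0.65,-0.65,-0.65,-0.65,-0.65,-0.65,-0.65,-0.65]}'
python3 - <<'E'
from h import *
from cell import robot
a=robot.read_camera("top");b=robot.read_camera("scene")
im=[c["pixels"][...,::-1].copy() for c in(a,b)]
ua,na,_=find(im[0],"lid",186,233);ub,nb,_=find(im[1],"lid",*map(int,pix(b,(.4475,.147,.1075))));z=.106
print(np.round(ua,1),na,plane(a,ua,z)*1e3,plane(b,ub,z)*1e3,nb,tri(a,ua,b,ub)*1e3)
cv2.imwrite("pics/l.png",np.hstack([crop(im[0],230,200,65,6)[:, :390],crop(im[1],314,193,32,12)[:, 180:580]])) if 0 else cv2.imwrite("pics/l.png",np.hstack([crop(im[0],220,205,50,4),crop(im[1],314,195,25,8)]))
E
```

```text
time: 30.85
tool_pos: [0.4493, 0.1467, 0.2624]
tool_rot: [-3.141, -0.007, -0.0]
contact_force: [-0.1, 0.5, -0.3]
opening: 0.0758
grip_force: 0.0
time: 31.85
tool_pos: [0.6261, 0.0079, 0.2583]
tool_rot: [-3.141, 0.002, 0.0]
contact_force: [-0.3, 0.3, -0.1]
opening: 0.0758
grip_force: 0.0
[178.  225.8] 13 [465.02493339 166.75086762 106.        ] [451.28523118 146.71286073 106.        ] 63 [466.13156127 158.59736063 135.48649255]
```

View pics/l.png

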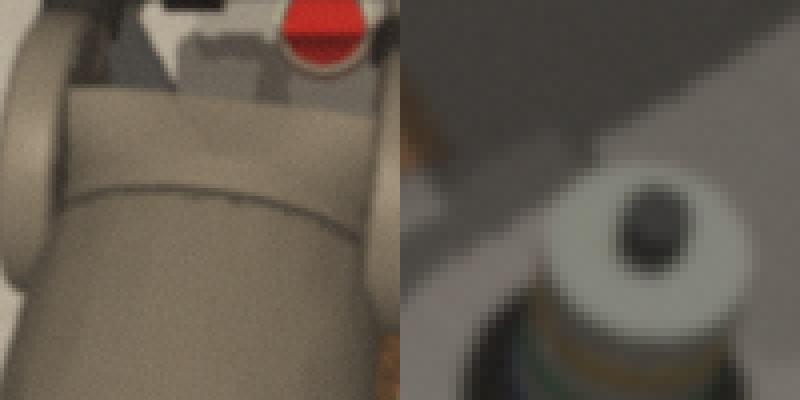

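The scene crop shows the lid flat and concentric on the stack; its knob lies where a seated one should (scene view, z=106 mm). The arm hides the stack in the top view, where red is visible between the fingers. Grip red.

```bash
python3 -m inch '{"travel":[[0,0,20],[0.5,0.5,50],[0.5,0.5,80],[0.5,0.5,110],[0.5,0.5,140],[0.5,0.5,165],[0.5,0.5,178],[0.5,0.5,184],[0.5,0.5,184],[0.5,0.5,184]],"turn":[0,0,0,0,0,0,0,0,0,0],"claw":[-0.65,-0.65,-0.65,-0.65,-0.65,-0.65,-0.65,-0.65,-0.65,-0.65]}' 20
python3 -m inch '{"travel":[[0,0,0],[0,0,0],[0,0,0],[0,0,0],[0,0,0],[0,0,0],[0,0,0],[0,0,0]],"turn":[0,0,0,0,0,0,0,0],"claw":[0,0.2,0.4,0.6,0.8,1,1,1]}' 20
```

```text
time: 32.95
tool_pos: [0.628, 0.0069, 0.0764]
tool_rot: [3.141, -0.002, -0.0]
contact_force: [-0.5, -0.6, 0.5]
opening: 0.0758
grip_force: 0.0
time: 33.75
tool_pos: [0.6277, 0.0069, 0.0758]
tool_rot: [3.141, -0.001, -0.0]
contact_force: [-0.7, -0.0, 6.5]
opening: 0.0594
grip_force: 20.0
```

```bash
python3 -m inch '{"travel":[[0,0,-10],[0,0,-35],[0,0,-60],[-10,1,-70],[-35,3,-70],[-70,6,-70],[-105,9,-70],[-140,12,-70],[-165,14,-70],[-177,14.5,-70],[-179.5,14.5,-70],[-179.5,14.5,-70]],"turn":[0,0,0,0,0,0,0,0,0,0,0,0],"claw":[1,1,1,1,1,1,1,1,1,1,1,1]}'
python3 -m inch '{"travel":[[0,0,0],[0,0,15],[0,0,32],[0,0,46],[0,0,54],[0,0,58],[0,0,60],[0,0,60]],"turn":[0,0,0,0,0,0,0,0],"claw":[1,1,1,1,1,1,1,1]}'
```

```text
time: 34.95
tool_pos: [0.4475, -0.0076, 0.145]
tool_rot: [3.141, -0.0, -0.0]
contact_force: [0.5, -1.1, -1.9]
opening: 0.0593
grip_force: 20.0
time: 35.75
tool_pos: [0.4481, -0.0076, 0.0851]
tool_rot: [3.141, -0.0, -0.0]
contact_force: [-0.0, -0.1, -0.7]
opening: 0.0595
grip_force: 20.0
```

```bash
python3 -m inch '{"travel":[[0,0,1.5],[0,0,3],[0,0,3.3],[0,0,3.3]],"turn":[0,0,0,0],"claw":[1,1,1,1]}'
python3 -m inch '{"travel":[[0,0,0],[0,0,0],[0,0,0],[0,0,0],[0,0,-3],[0,0,-20],[0,0,-50],[0,0,-90],[0,0,-130],[0,0,-160],[0,0,-170],[0,0,-170]],"turn":[0,0,0,0,0,0,0,0,0,0,0,0],"claw":[0.2,-0.2,-0.6,-0.65,-0.65,-0.65,-0.65,-0.65,-0.65,-0.65,-0.65,-0.65]}'
python3 -m inch '{"travel":[[0,25,0],[0,70,0],[0,115,0],[0,160,0],[0,205,0],[0,250,0],[0,285,0],[0,300,0],[0,300,0]],"turn":[0,0,0,0,0,0,0,0,0],"claw":[-0.65,-0.65,-0.65,-0.65,-0.65,-0.65,-0.65,-0.65,-0.65]}'
python3 - <<'E'
from h import *
from cell import robot
a=robot.read_camera("top");b=robot.read_camera("scene")
im=[c["pixels"][...,::-1].copy() for c in(a,b)]
for n,t,z in(("red",(.448,-.0075,.029),.029),("lid",(.4475,.147,.1075),.106)):
    pa=tuple(map(int,pix(a,t)));pb=tuple(map(int,pix(b,t)))
    ua,na,_=find(im[0],n,*pa);ub,nb,_=find(im[1],n,*pb)
    print(n,np.round(ua,1),na,plane(a,ua,z)*1e3,plane(b,ub,z)*1e3,nb,tri(a,ua,b,ub)*1e3)
cv2.imwrite("pics/n.png",np.vstack([np.hstack([im[0][100:280,90:420],im[1][100:280,150:420]])]))
E
```

```text
time: 36.15
tool_pos: [0.4479, -0.0076, 0.0818]
tool_rot: [3.141, -0.0, -0.0]
contact_force: [0.5, 0.3, -1.3]
opening: 0.0594
grip_force: 20.0
time: 37.35
tool_pos: [0.4482, -0.0076, 0.2529]
tool_rot: [3.141, -0.003, -0.0]
contact_force: [0.7, -0.0, 0.4]
opening: 0.0757
grip_force: 0.0
time: 38.25
tool_pos: [0.4471, -0.3085, 0.2497]
tool_rot: [-3.14, 0.002, -0.003]
contact_force: [-0.5, 0.4, -0.5]
opening: 0.0758
grip_force: 0.0
red [256.6 234.7] 339 [446.49608831  -7.5169026   29.        ] [448.84963368  -7.996446    29.        ] 180 [447.18447326  -8.20925625  27.11557934]
lid [187.1 233.7] 64 [447.4313617  145.94852109 106.        ] [451.55319834 146.73013805 106.        ] 72 [448.15274582 145.94907171 101.41392107]
```

View pics/n.png

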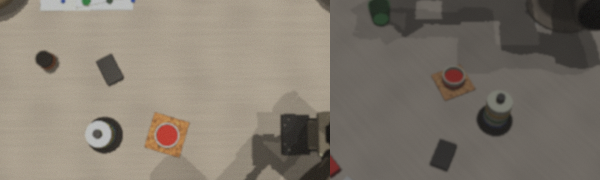

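The picture shows red centred on the mat, at (446.5, -7.5) against the mat's (447.4, -7.2). The lidded stack is upright on the tray, with the knob up 82.7 mm from its start (83 expected), and stone, ink and cup are in place. Hand in.

```bash
python3 -c "
from cell import robot
print(robot.hand_in())"
```

```text
the job is handed in; nothing more can be done
None
```

I handed the job in at about 38 s: blue, green, yellow and lid are stacked and seated in the middle of the tray, red stands alone in the middle of the cork mat, and I never touched the cup, jar or stone; no verdict came back.

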